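# Screw a hose tail into a clamped manifold until it bites, then an eighth of a turn

## Robot

A 6-joint arm with a two-finger parallel gripper is mounted at the origin on a cart in front of the work surface, level with it; the furniture and walls round the work are solid. World frame = base frame: x ahead of the robot, y to its left, z up, the work surface at z = 0. Lengths are in m, angles in rad, forces in N, time in s.
With the tool pointing down it reaches from about 0.375 to 0.975 m from the base axis. Payload 3.8 kg.
Tool frame: the origin (TCP) lies midway between the tips of the shut fingers; the grasp point (between the pads) lies 19 mm behind it; z points along the fingers, x is the direction in which the jaws open and shut, and the axes are right-handed (so a half turn about z gives the same grasp; the last joint's range is limited). The gripper opens to 85 mm and grips with 20 to 120 N. Pads are 22 mm wide; open, the fingers measure 114 mm over their backs; the gripper's body (76 mm by 85 mm) begins 54 mm behind the grasp point. The pads swing forward as they close: fully open they stand 13 mm farther back than shut.
Start: joints at [-1.359, 0.264, 1.604, -0, 1.274, -0.037], TCP at [0.166, -0.654, 0.231] pointing down, gripper open.
Joint ranges: [-2.63, 2.63], [-0.94, 2.18], [0.31, 2.57], [-1.31, 4.45], [0, 2.66], [-2.55, 2.55]. Speed limits (rad/s): [2.57, 2.57, 3.14, 3.14, 3.14, 3.14].

## Interface

Orientations are given as a unit quaternion [w, x, y, z].
In Python, from cell import telemetry, optics, order gives the robot as it stands.
- The arm moves only by the tool carry_out, never from a script. Its argument "motion" is a list of rows, each a list of 4 numbers: the shift along the tool's x, y, z in mm, then the turn about the tool's z in rad. A call has 1 to 5 rows; each row shifts and turns the commanded pose from where the row before left it, along the tool's axes as they then stand; what a row does not reach is not made up. A row lasts 1/12 s, in which the tool goes at most 41.7 mm and 7.16 degrees, less where a joint would pass 70% of its speed; a pose out of reach is approached as far as the arm can. A call with a gripper value outside its range is refused whole. "claw" is the finger opening in mm, from 0 to 85.4, set as the call begins (left out, the last holds). The fingers move at their own pace and stop on an object; "squeeze" is the grip in N (left out, the last holds). Time passes only in rows, so rows that do not move let the fingers close. It gives the time, the measured TCP pose, the force and the opening at its end, in the units of the state.
- telemetry.sense(): the state, without advancing time (a new reading comes with each control period).
- optics.snapshot(name): name is "side" or "top" or "wrist"; returns a dict with "img" (480x640x3 uint8, red, green, blue), "K" (3x3 intrinsics, pixels), "distortion" ([k1, k2, p1, p2, k3] as OpenCV has them; the pictures are not rectified), "rvec" (rotation vector, rad) and "tvec" (3), from world to camera coordinates, as OpenCV has them. Camera axes: x right, y down, z forward; pixel columns grow to the right and rows downward; lengths in m; the calibration is good to about 2 mm. A picture is of the moment at which its call begins. There is no depth.
- order.finish_job(): hands the job in, once; it reports no verdict.
The state is a dict: "t": time; "q": joint angles; "joint_vel": joint speeds; "tau": joint torques, N m; "tcp_pos": TCP position; "orientation": TCP orientation; "force": force on the tool from outside, world axes, zero at the start; "moment": the same for the moment, N m; "finger_gap": finger opening in m.
Only numpy, scipy, OpenCV 4.12 (cv2) and the standard library are available. Lean on these libraries where they do the work, as an engineer would, in place of code of your own. Each camera call takes 0.05 s, during which the arm holds its last target. There are 200 camera calls.

## Task

Pick up the large brass hose tail that stands on the bench and screw it clockwise into the threaded port of the manifold block held in the machine vice. Start the thread with only a light push, run it down until you feel it bite on the seal inside, then turn it an eighth of a turn further and stop: less will leak, much more will crush the seal. Let go and leave it there, upright in the port.

Things in the scene. Friction and masses are not known exactly. Their poses are not given: they have to be found in the camera images.
- hose_tail: the larger of two brass hose tails, standing nose down, 85 mm tall, 0.15 kg. Origin: centre of the nose face (lower end); z up its axis to the barb; x square to a flat of the hexagon. From the nose up: plain nose 24 mm diameter, bevelled below (0-16 mm), male thread 34 mm over crests (18-36 mm), hexagon 36 mm across flats (37-57 mm), barb up to 23 mm diameter (57-85 mm)
- hex_centre (a point): centre of the hose tail's hexagon, 47 mm above its nose face and on its axis; flats every 60 degrees, x square to one of them. The place to grip: across two flats. Screwed in fully the hexagon's underside still stays 3 mm or more above the port's mouth
- tail_thread (a point): on the hose tail's axis, 19 mm above the nose face, where its three-start right-hand thread begins (lead 18 mm a turn, 6 mm between starts): beginnings at this point's +x axis and at 120 and 240 degrees from it
- manifold: aluminium block 51 x 58 x 30 mm with a round boss (49 mm diameter, 19 mm tall) on top, clamped in the jaws of a fixed grey machine vice, threaded port upward. Origin: centre of the block's underside, 18 mm above the bench; z up; x along the vice's screw, away from its tommy bar. The vice's jaws reach 48 mm above the bench
- port_mouth (a point): centre of the port's mouth on top of the boss, 67 mm above the bench; z up the port's axis, x as the manifold's. Female three-start right-hand thread, lead 18 mm, beginning at the mouth at +x and at 120 and 240 degrees from it; 30 mm in the clear. Pressed at other angles the tail rides on the thread ends; turned clockwise (from above) it picks up as its beginnings pass these
- port_guide (a point): on the port's axis 19 mm below the mouth: top of the bevelled guide bore, 25.6 mm diameter, for the nose. At thread pick-up the nose face is about 23.7 mm below the mouth; from there it sinks 1 mm for each 20 degrees. The oiled thread has 0.3 mm of axial play (6 degrees) and holds by itself when released, so the tail can be regripped
- port_bottom (a point): on the port's axis 27.5 mm below the mouth, near the rubber seal (26 N/mm) the nose bites on. The seal lies 25 to 31 mm below the mouth, by block, unmeasured: the bite comes 25 to 150 degrees after pick-up and must be felt: the nose stops sinking under a light push, then, the play taken up, turning stiffens (under 0.05 N m before; 0.1 or more at rest, to 0.6 while turning)
There are look-alikes about, which are no part of the job. What is shaped like the hose_tail but turquoise is not meant.

How it is judged:
By the outcome, as a careful person would: the job done as asked, in the order asked, and still so for the second after the job is handed in, with the robot touching nothing.
It also fails if it takes over 72 s, if anything falls off the work surface, if the arm or the gripper's body presses on something with over 40 N, if the wrist force passes 120 N, or if a joint passes its speed limit or range.

## Working session

There is one attempt and no reset: what is moved stays moved. The work goes in short steps, Python scripts to look and compute and a tool call to move; the robot and the scene stay as the last step left them, time stands still between calls to the robot, and variables do not carry over. Pictures are saved under pics/ and viewed, about 8 in all and at most 12, crops included, and the job is handed in when it is done.

Besides the shell and the picture viewer there is one more tool, called after "Request:" as a command line: name --pt "numbers of a row" for each row, then --argument value for the rest. carry_out: Moves the arm, as the interface text tells. Its arguments: {"type":"object","properties":{"motion":{"type":"array","items":{"type":"array","items":{"type":"number"}}},"claw":{"type":"number"},"squeeze":{"type":"number"}},"required":["motion"]}

```bash
mkdir -p pics; ls; cat > h.py <<'E'
import numpy as np, cv2
from cell import telemetry, optics, order
def snap(n,f=None):
    s=optics.snapshot(n)
    if f: cv2.imwrite(f,s["img"][:,:,::-1])
    return s
def ray(s,px):
    u=cv2.undistortPoints(np.array([[px]],float),s["K"],np.array(s["distortion"]))[0,0]
    R=cv2.Rodrigues(np.array(s["rvec"],float))[0]; t=np.array(s["tvec"],float).ravel()
    d=R.T@np.array([u[0],u[1],1]); return -R.T@t, d/np.linalg.norm(d)
def onz(s,px,z):
    o,d=ray(s,px); return o+d*(z-o[2])/d[2]
def proj(s,P):
    return cv2.projectPoints(np.array(P,float).reshape(-1,3),np.array(s["rvec"],float),np.array(s["tvec"],float),s["K"],np.array(s["distortion"]))[0][:,0]
E
python3 - <<'E'
from h import *
a=snap("side");b=snap("top")
import pickle
pickle.dump((a,b),open("ab.pkl","wb"))
for n,s in(("side",a),("top",b)):
    cv2.imwrite(f"pics/{n}.png",s["img"][:,:,::-1])
    print(n,ray(s,(320,240)))
print(telemetry.sense())
E
```

```text
pics
side (array([ 0.33505353, -0.55285727,  0.52302046]), array([ 0.22611768,  0.81018231, -0.54080997]))
top (array([0.45285664, 0.1367127 , 0.92940796]), array([ 0.09064645,  0.01150046, -0.99581673]))
{'t': 0.1, 'q': array([-1.35888030e+00,  2.64715444e-01,  1.60526389e+00,  3.88770401e-06,
        1.27368178e+00, -3.69543297e-02]), 'joint_vel': array([ 0.00223159, -0.00135869, -0.00308313,  0.00056636, -0.00100757,
        0.0003888 ]), 'tau': array([-1.42148047e-04, -5.16706109e+01, -3.68590629e+01, -1.74065809e-05,
        6.27579895e-03,  1.24121206e-05]), 'tcp_pos': array([ 0.1660823 , -0.65356082,  0.23004687]), 'orientation': array([-6.66044429e-04,  7.89400669e-01, -6.13877442e-01, -7.91215101e-04]), 'force': array([-0.54910701, -0.23806535, -0.73647898]), 'moment': array([ 0.00906653,  0.01053993, -0.00819536]), 'finger_gap': 0.0854938974255313}
```

View pics/top.png

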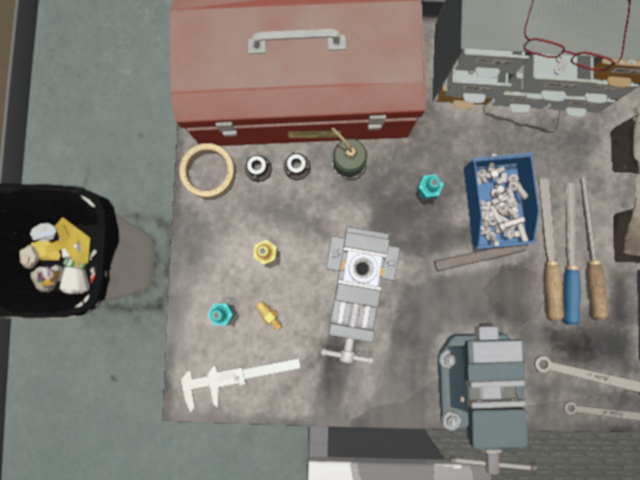

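View pics/side.png

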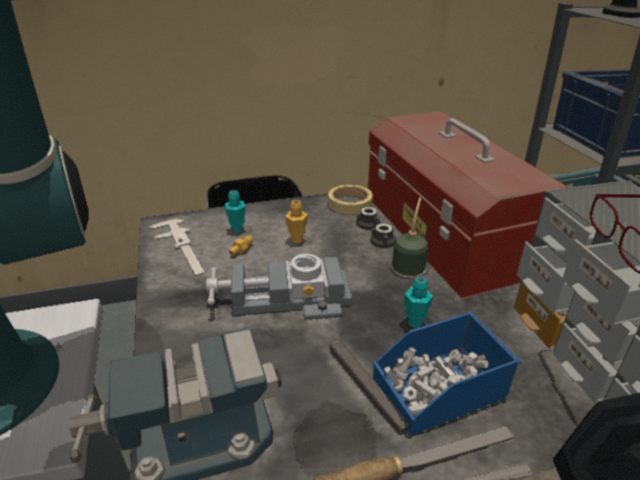

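Top view: the large brass tail stands at (265,252). The things it could be confused with are the small brass tail lying at (269,315) and the turquoise ones at (221,315) and (431,186). The vice with the port is at (362,267), its tommy bar at (347,352). In the side view, the tail is at (297,222), the small one at (241,244), the turquoise ones at (235,212) and (419,302), and the boss at (306,268). I choose (265,252).

```bash
python3 - <<'E'
from h import *
import pickle
a,b=pickle.load(open("ab.pkl","rb"))
def brass(s,box):
    x0,y0,x1,y1=box
    hsv=cv2.cvtColor(s["img"],cv2.COLOR_RGB2HSV)
    m=((hsv[...,0]>12)&(hsv[...,0]<32)&(hsv[...,1]>140)&(hsv[...,2]>90)).astype(np.uint8)
    k=np.zeros_like(m);k[y0:y1,x0:x1]=m[y0:y1,x0:x1];return k
mt=brass(b,(240,230,290,275)); ms=brass(a,(275,190,320,255))
for m in(mt,ms):
    y,x=np.nonzero(m);print(len(x),x.min(),x.max(),y.min(),y.max(),x.mean(),y.mean())
y,x=np.nonzero(mt);c=(x.mean(),y.mean())
for z in(0,.047,.057,.085):print(z,onz(b,c,z))
# side: top row and bottom
y,x=np.nonzero(ms);xt=x[y<=y.min()+1].mean();xb=x[y>=y.max()-1].mean()
print("side top",onz(a,(xt,y.min()),.085),"bot",onz(a,(xb,y.max()),0.0))
o1,d1=ray(b,c);o2,d2=ray(a,(x.mean(),y.mean()))
A=np.c_[d1,-d2];l=np.linalg.lstsq(A,o2-o1,rcond=None)[0];print("tri",o1+d1*l[0],o2+d2*l[1])
# vice
print("port",onz(b,(362,267),.067),onz(a,(306,262),.067))
p,q=onz(b,(347,345),.04),onz(b,(367,240),.04);print("vx yaw",np.degrees(np.arctan2(*(q-p)[1::-1])))
im=b["img"][:,:,::-1]
cr=lambda im,x,y,r,w:cv2.resize(im[y-r:y+r,x-r:x+r],(w,w),interpolation=cv2.INTER_CUBIC)
sd=a["img"][:,:,::-1]
cv2.imwrite("pics/crop.png",np.vstack([np.hstack([cr(im,265,252,30,300),cr(im,362,270,45,300)]),np.hstack([cr(sd,285,225,45,300),cr(sd,300,275,45,300)])]))
E
```

```text
20 264 270 249 258 267.85 253.8
556 286 306 202 242 296.01798561151077 221.98741007194243
0 [0.51016664 0.24028831 0.        ]
0.047 [0.50726849 0.23505051 0.047     ]
0.057 [0.50665186 0.23393608 0.057     ]
0.085 [0.5049253  0.23081569 0.085     ]
side top [0.50940119 0.24081869 0.085     ] bot [0.5079927 0.2359426 0.       ]
tri [0.50736422 0.23522352 0.04544749] [0.50802125 0.23509518 0.0454737 ]
port [0.48820618 0.07578834 0.067     ] [0.48694352 0.07399843 0.067     ]
vx yaw -9.620340109230764
```

View pics/crop.png

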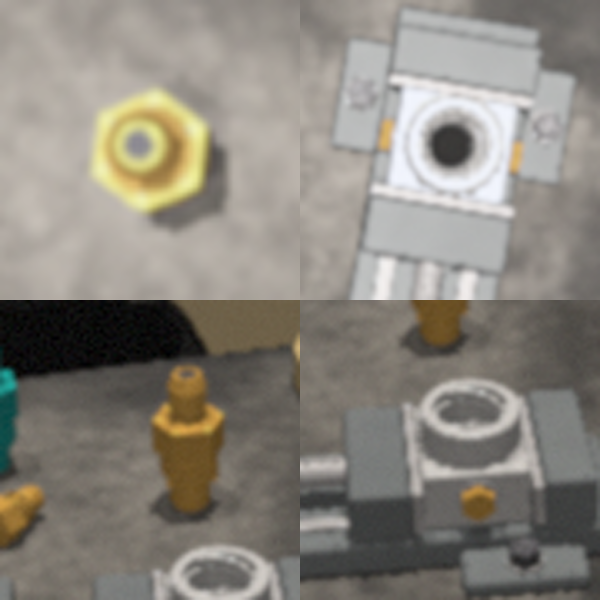

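Checks: the two views triangulate the tail to about (0.507, 0.235) and the port to about (0.488, 0.075), with boss height and tail size consistent. The hexagon flats sit near yaw 26.7° mod 60 and the port's x axis near -9.6°. The fingertips must stay above the boss, so I'll grip with the TCP about 37 mm above the nose. Next I plan the transit.

```bash
cat >> h.py <<'E'
from scipy.spatial.transform import Rotation as Ro
def yaw(s): 
    w,x,y,z=s["orientation"]; X=Ro.from_quat([x,y,z,w]).as_matrix()[:,0]; return np.arctan2(X[1],X[0])
def plan(way,dturn,n):
    """rows along waypoints (world m), total turn dturn rad about tool z in n rows"""
    s=telemetry.sense(); p=[s["tcp_pos"]]+[np.array(w) for w in way]; a=yaw(s)
    L=np.r_[0,np.cumsum([np.linalg.norm(v-u) for u,v in zip(p,p[1:])])]
    P=np.array([[np.interp(f*L[-1],L,[q[i] for q in p]) for i in range(3)] for f in np.linspace(0,1,n+1)])
    rows=[]
    for k in range(n):
        d=(P[k+1]-P[k])*1000; c,q=np.cos(a),np.sin(a)
        rows.append([round(d[0]*c+d[1]*q,1),round(d[0]*q-d[1]*c,1),round(-d[2],1),round(dturn/n,4)]); a-=dturn/n
    for k in range(0,n,5): print(rows[k:k+5])
def st():
    s=telemetry.sense(); print("t %.2f"%s["t"],"p",(s["tcp_pos"]*1000).round(1),"yaw %.1f"%np.degrees(yaw(s)),"q6 %.0f"%np.degrees(s["q"][5]),"F",s["force"].round(1),"M",s["moment"].round(2),"gap %.1f"%(s["finger_gap"]*1000)); return s
E
python3 - <<'E'
from h import *
import pickle
a,b=pickle.load(open("ab.pkl","rb"))
print("hex",onz(b,(265.2,252),.057)); st()
plan([[.40,-.25,.23],[.507,.235,.16]],np.radians(-75.7-86.7),26)
E
```

```text
hex [0.50956884 0.2385128  0.057     ]
t 0.10 p [ 166.1 -653.6  230. ] yaw -75.7 q6 -2 F [-0.5 -0.2 -0.7] M [ 0.01  0.01 -0.01] gap 85.5
[[np.float64(-26.6), np.float64(-26.0), np.float64(0.0), np.float64(-0.109)], [np.float64(-23.6), np.float64(-28.8), np.float64(0.0), np.float64(-0.109)], [np.float64(-20.4), np.float64(-31.2), np.float64(0.0), np.float64(-0.109)], [np.float64(-16.8), np.float64(-33.2), np.float64(0.0), np.float64(-0.109)], [np.float64(-13.1), np.float64(-34.8), np.float64(0.0), np.float64(-0.109)]]
[[np.float64(-9.3), np.float64(-36.1), np.float64(0.0), np.float64(-0.109)], [np.float64(-5.3), np.float64(-36.9), np.float64(0.0), np.float64(-0.109)], [np.float64(-1.2), np.float64(-37.2), np.float64(0.0), np.float64(-0.109)], [np.float64(2.8), np.float64(-37.1), np.float64(0.0), np.float64(-0.109)], [np.float64(6.8), np.float64(-36.6), np.float64(0.0), np.float64(-0.109)]]
[[np.float64(10.8), np.float64(-35.6), np.float64(0.0), np.float64(-0.109)], [np.float64(14.6), np.float64(-34.3), np.float64(0.0), np.float64(-0.109)], [np.float64(13.1), np.float64(-34.2), np.floa
[... 317 characters left out ...]
.float64(-0.109)], [np.float64(25.1), np.float64(-27.0), np.float64(5.2), np.float64(-0.109)], [np.float64(27.9), np.float64(-24.1), np.float64(5.2), np.float64(-0.109)], [np.float64(30.3), np.float64(-20.9), np.float64(5.2), np.float64(-0.109)]]
[[np.float64(32.4), np.float64(-17.5), np.float64(5.2), np.float64(-0.109)], [np.float64(34.2), np.float64(-13.9), np.float64(5.2), np.float64(-0.109)], [np.float64(35.5), np.float64(-10.1), np.float64(5.2), np.float64(-0.109)], [np.float64(36.3), np.float64(-6.2), np.float64(5.2), np.float64(-0.109)], [np.float64(36.8), np.float64(-2.2), np.float64(5.2), np.float64(-0.109)]]
[[np.float64(36.8), np.float64(1.8), np.float64(5.2), np.float64(-0.109)]]
```

Request:
carry_out --pt "-26.6 -26 0 -0.109" --pt "-23.6 -28.8 0 -0.109" --pt "-20.4 -31.2 0 -0.109" --pt "-16.8 -33.2 0 -0.109" --pt "-13.1 -34.8 0 -0.109"

```text
t: 0.52
tcp_pos: [0.2599, -0.4914, 0.2306]
orientation: [-0.0, 0.926, -0.377, -0.0]
force: [0.5, 0.1, 1.0]
finger_gap: 0.0856
```

Request:
carry_out --pt "-9.3 -36.1 0 -0.109" --pt "-5.3 -36.9 0 -0.109" --pt "-1.2 -37.2 0 -0.109" --pt "2.8 -37.1 0 -0.109" --pt "6.8 -36.6 0 -0.109"

```text
t: 0.93
tcp_pos: [0.3533, -0.3303, 0.2309]
orientation: [-0.0, 0.994, -0.113, -0.0]
force: [0.3, 0.4, 0.9]
finger_gap: 0.0854
```

Request:
carry_out --pt "10.8 -35.6 0 -0.109" --pt "14.6 -34.3 0 -0.109" --pt "13.1 -34.2 2.5 -0.109" --pt "11.3 -35.1 5.2 -0.109" --pt "15.1 -33.6 5.2 -0.109"

```text
t: 1.35
tcp_pos: [0.4202, -0.16, 0.2182]
orientation: [0.0, 0.987, 0.158, 0.0]
force: [0.8, 0.0, 0.2]
finger_gap: 0.0852
```

Request:
carry_out --pt "18.7 -31.8 5.2 -0.109" --pt "22 -29.6 5.2 -0.109" --pt "25.1 -27 5.2 -0.109" --pt "27.9 -24.1 5.2 -0.109" --pt "30.3 -20.9 5.2 -0.109"

```text
t: 1.77
tcp_pos: [0.4594, 0.0201, 0.1919]
orientation: [0.0, 0.908, 0.418, -0.0]
force: [0.9, 0.6, -0.4]
finger_gap: 0.0854
```

Request:
carry_out --pt "32.4 -17.5 5.2 -0.109" --pt "34.2 -13.9 5.2 -0.109" --pt "35.5 -10.1 5.2 -0.109" --pt "36.3 -6.2 5.2 -0.109" --pt "36.8 -2.2 5.2 -0.109"

```text
t: 2.18
tcp_pos: [0.4991, 0.2, 0.1657]
orientation: [-0.0, 0.762, 0.648, -0.0]
force: [1.0, -0.6, -0.1]
finger_gap: 0.0856
```

Request:
carry_out --pt "36.8 1.8 5.2 -0.109" --pt "0 0 0 0"

```text
t: 2.35
tcp_pos: [0.5076, 0.2395, 0.1598]
orientation: [-0.001, 0.725, 0.689, 0.001]
force: [-0.3, -0.3, 0.0]
finger_gap: 0.0855
```

```bash
python3 - <<'E'
from h import *
import pickle
st(); s=snap("wrist","pics/w1.png"); pickle.dump(s,open("w1.pkl","wb"))
print(proj(s,[[.5075,.236,.057],[.5075,.236,.085]]),ray(s,(320,240)))
E
```

```text
t 2.35 p [507.6 239.5 159.8] yaw 87.1 q6 -65 F [-0.3 -0.3  0. ] M [-0.01  0.02 -0.02] gap 85.5
[[316.9660601  233.41459974]
 [316.42382598 247.83874774]] (array([0.43191578, 0.24289057, 0.3034523 ]), array([ 0.30899345, -0.02003676, -0.95085308]))
```

View pics/w1.png

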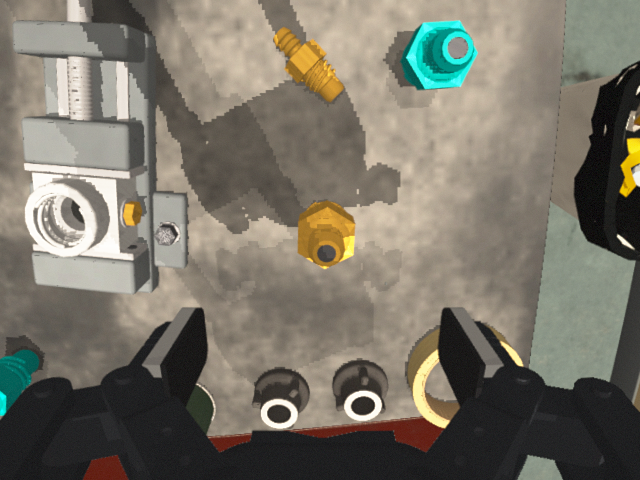

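Wrist view: the brass hexagon is centred near (327,234) with its barb bore at (327,254). The small tail is at (310,65), a turquoise one at (440,55), and the port at about (70,214). The chosen tail is right, and its left and right flats face the jaws.

```bash
python3 - <<'E'
from h import *
import pickle
s=pickle.load(open("w1.pkl","rb"))
hsv=cv2.cvtColor(s["img"],cv2.COLOR_RGB2HSV)
m=((hsv[...,0]>12)&(hsv[...,0]<32)&(hsv[...,1]>140)&(hsv[...,2]>60)).astype(np.uint8)
k=np.zeros_like(m);k[190:280,285:370]=m[190:280,285:370]
c=max(cv2.findContours(k,cv2.RETR_EXTERNAL,cv2.CHAIN_APPROX_NONE)[0],key=cv2.contourArea)
print(cv2.boundingRect(c),cv2.approxPolyDP(c,4,True)[:,0].tolist())
print("bore top",onz(s,(327,254),.085))
x,y,w,h=cv2.boundingRect(c)
print("hex L/R",onz(s,(x,227),.057),onz(s,(x+w-1,227),.057),onz(s,(x,240),.057),onz(s,(x+w-1,240),.057))
# port: bright boss ring top
g=cv2.cvtColor(s["img"],cv2.COLOR_RGB2GRAY)
cr=cv2.resize(s["img"][150:300,0:200,::-1],(800,600),interpolation=cv2.INTER_CUBIC)
crt=cv2.resize(s["img"][190:280,280:370,::-1],(600,600),interpolation=cv2.INTER_CUBIC)
cv2.imwrite("pics/crop2.png",np.hstack([cv2.resize(cr,(500,375)),cv2.resize(crt,(300,300)).copy() if 0 else cv2.copyMakeBorder(cv2.resize(crt,(300,300)),0,75,0,0,cv2.BORDER_CONSTANT)]))
E
```

```text
(298, 201, 57, 68) [[328, 201], [313, 203], [298, 221], [298, 252], [324, 268], [351, 255], [343, 254], [348, 248], [353, 250], [352, 217]]
bore top [0.51154821 0.24185286 0.085     ]
hex L/R [0.50263274 0.22422631 0.057     ] [0.50445817 0.25968681 0.057     ] [0.51127942 0.22362922 0.057     ] [0.51312721 0.259447   0.057     ]
```

View pics/crop2.png

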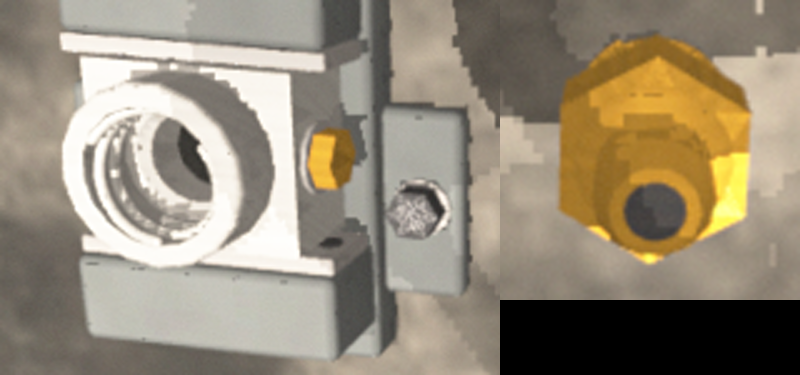

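Request:
carry_out --pt "2.4 3.3 20 0" --pt "0 0 35 0" --pt "0 0 35 0" --pt "0 0 25 0" --pt "0 0 6.8 0"

```text
t: 2.82
tcp_pos: [0.5065, 0.2336, 0.0344]
orientation: [-0.002, 0.728, 0.685, -0.005]
force: [-1.9, -0.3, -0.2]
finger_gap: 0.0852
```

Request:
carry_out --pt "0 0 0 0" --pt "0 0 0 0" --pt "0 0 0 0" --pt "0 0 0 0" --pt "0 0 0 0" --claw 30 --squeeze 60

```text
t: 3.23
tcp_pos: [0.5131, 0.2373, 0.0422]
orientation: [0.001, 0.728, 0.686, 0.002]
force: [0.3, 1.5, 4.6]
finger_gap: 0.0345
```

Request:
carry_out --pt "0 0 0 0" --pt "0 0 0 0" --pt "0 0 0 0" --pt "0 0 0 0" --pt "0 0 0 0"

```text
t: 3.65
tcp_pos: [0.5131, 0.2373, 0.0421]
orientation: [0.001, 0.728, 0.686, 0.002]
force: [0.1, -0.6, 6.8]
finger_gap: 0.0346
```

```bash
python3 - <<'E'
from h import *
import pickle
s=st()
w=pickle.load(open("w1.pkl","rb"))
print("port",onz(w,(60.8,220),.067),onz(w,(61.5,219),.067))
E
```

```text
t 3.65 p [513.1 237.3  42.1] yaw 86.6 q6 -64 F [ 0.1 -0.6  6.8] M [-0.01  0.07  0.01] gap 34.6
port [0.48729066 0.07598551 0.067     ] [0.48667533 0.076621   0.067     ]
```

Request:
carry_out --pt "0 0 0 0" --pt "0 0 -5 0" --pt "0 0 -15 0" --pt "0 0 -25 0" --pt "0 0 -25 0" --squeeze 100

```text
t: 4.07
tcp_pos: [0.5093, 0.2357, 0.1092]
orientation: [-0.001, 0.728, 0.686, -0.002]
force: [0.0, 0.9, -1.0]
finger_gap: 0.0334
```

Request:
carry_out --pt "0 0 -20 0" --pt "0 0 -10 0" --pt "0 0 0 0" --pt "0 0 0 0"

```text
t: 4.4
tcp_pos: [0.5108, 0.2364, 0.1395]
orientation: [0.0, 0.728, 0.686, 0.0]
force: [-0.4, 0.3, -2.0]
finger_gap: 0.0335
```

```bash
python3 - <<'E'
from h import *
s=st()
plan([[.4875,.0755,s["tcp_pos"][2]]],np.radians(-35.8),10)
E
```

```text
t 4.40 p [510.8 236.4 139.5] yaw 86.6 q6 -64 F [-0.4  0.3 -2. ] M [ 0.01  0.02 -0.08] gap 33.5
[[np.float64(-16.2), np.float64(-1.4), np.float64(-0.0), np.float64(-0.0625)], [np.float64(-16.1), np.float64(-2.4), np.float64(-0.0), np.float64(-0.0625)], [np.float64(-15.9), np.float64(-3.4), np.float64(-0.0), np.float64(-0.0625)], [np.float64(-15.7), np.float64(-4.4), np.float64(-0.0), np.float64(-0.0625)], [np.float64(-15.4), np.float64(-5.3), np.float64(-0.0), np.float64(-0.0625)]]
[[np.float64(-15.0), np.float64(-6.3), np.float64(-0.0), np.float64(-0.0625)], [np.float64(-14.6), np.float64(-7.2), np.float64(-0.0), np.float64(-0.0625)], [np.float64(-14.1), np.float64(-8.1), np.float64(-0.0), np.float64(-0.0625)], [np.float64(-13.6), np.float64(-9.0), np.float64(-0.0), np.float64(-0.0625)], [np.float64(-13.0), np.float64(-9.8), np.float64(-0.0), np.float64(-0.0625)]]
```

Request:
carry_out --pt "-16.2 -1.4 0 -0.0625" --pt "-16.1 -2.4 0 -0.0625" --pt "-15.9 -3.4 0 -0.0625" --pt "-15.7 -4.4 0 -0.0625" --pt "-15.4 -5.3 0 -0.0625"

```text
t: 4.82
tcp_pos: [0.4972, 0.1547, 0.1368]
orientation: [-0.001, 0.611, 0.792, -0.002]
force: [0.4, 0.2, -1.5]
finger_gap: 0.0336
```

Request:
carry_out --pt "-15 -6.3 0 -0.0625" --pt "-14.6 -7.2 0 -0.0625" --pt "-14.1 -8.1 0 -0.0625" --pt "-13.6 -9 0 -0.0625" --pt "-13 -9.8 0 -0.0625"

```text
t: 5.23
tcp_pos: [0.4856, 0.0743, 0.1369]
orientation: [-0.002, 0.48, 0.877, -0.001]
force: [0.2, -0.1, -1.7]
finger_gap: 0.0336
```

Request:
carry_out --pt "0 0 0 0" --pt "0 0 0 0"

```text
t: 5.4
tcp_pos: [0.4861, 0.0747, 0.1374]
orientation: [-0.002, 0.483, 0.876, -0.001]
force: [0.3, 0.4, -1.8]
finger_gap: 0.0335
```

```bash
python3 - <<'E'
from h import *
import pickle
st(); d={n:snap(n) for n in("wrist","side","top")}; pickle.dump(d,open("d.pkl","wb"))
cr=lambda im,x0,y0,x1,y1:cv2.resize(im[y0:y1,x0:x1,::-1],(400,400),interpolation=cv2.INTER_CUBIC)
for n in("side","top"):
    p=proj(d[n],[.4875,.0755,.067])[0];print(n,p)
p=proj(d["side"],[.4875,.0755,.09])[0].astype(int);q=proj(d["top"],[.4875,.0755,.067])[0].astype(int)
A=cr(d["side"]["img"],p[0]-60,p[1]-60,p[0]+60,p[1]+60);B=cv2.resize(d["wrist"]["img"][:,:,::-1],(400,300))
cv2.imwrite("pics/d.png",np.hstack([A,cv2.copyMakeBorder(B,0,100,0,0,cv2.BORDER_CONSTANT)]));print(p)
E
```

```text
t 5.40 p [486.1  74.7 137.4] yaw 122.3 q6 -116 F [ 0.3  0.4 -1.8] M [-0.   -0.01  0.03] gap 33.5
side [306.10721907 261.42054399]
top [362.16524544 267.43013267]
[305 249]
```

View pics/d.png

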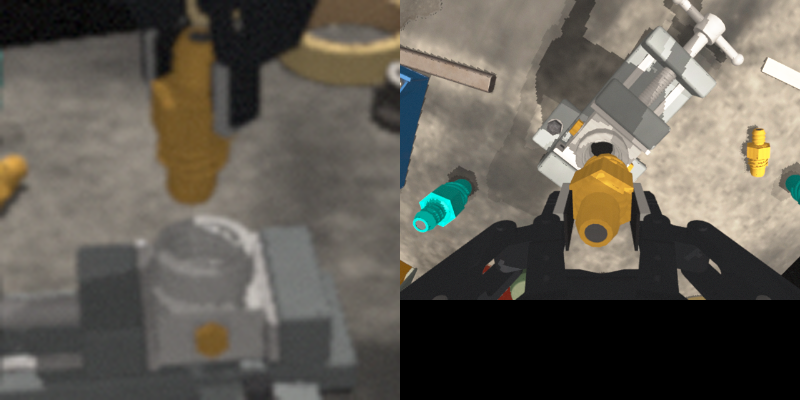

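The side crop shows the tail hanging upright over the boss, its nose centre at crop column 192 and the boss at about 203, so it is a few mm to the left. The wrist view shows the tail between the pads and the port behind it. I'll measure the offset.

```bash
python3 - <<'E'
from h import *
import pickle
d=pickle.load(open("d.pkl","rb"));s=d["side"]
hsv=cv2.cvtColor(s["img"],cv2.COLOR_RGB2HSV)
m=((hsv[...,0]>10)&(hsv[...,0]<32)&(hsv[...,1]>140)&(hsv[...,2]>60))
sub=m[190:252,280:330]
for y in range(214,252,3):
    x=np.nonzero(m[y,285:325])[0]+285
    if len(x):print(y,x.min(),x.max(),(x.min()+x.max())/2,len(x))
for z in(.067,.0955,.11,.14):print(z,proj(s,[.4861,.0747,z])[0],proj(s,[.4875,.0757,z])[0])
im=d["wrist"]["img"][:,:,::-1]
c2=cv2.resize(im[180:330,220:420],(533,400),interpolation=cv2.INTER_CUBIC)
c1=cv2.resize(s["img"][245:295,280:335,::-1],(267,243),interpolation=cv2.INTER_CUBIC)
c1=cv2.copyMakeBorder(c1,0,157,0,0,cv2.BORDER_CONSTANT)
cv2.imwrite("pics/e.png",np.hstack([c2,c1]))
E
```

```text
214 291 307 299.0 17
217 291 307 299.0 17
220 291 307 299.0 17
223 291 307 299.0 17
226 292 307 299.5 16
229 293 308 300.5 16
232 293 312 302.5 20
235 293 312 302.5 20
238 295 311 303.0 17
241 296 308 302.0 13
244 296 308 302.0 13
247 297 307 302.0 11
0.067 [305.37698541 261.83617699] [306.07632448 261.35069063]
0.0955 [305.09492072 246.88866634] [305.8087779  246.41494831]
0.11 [304.947963   239.05081384] [305.66939565 238.58368926]
0.14 [304.63634027 222.31462272] [305.37386267 221.86254088]
```

View pics/e.png

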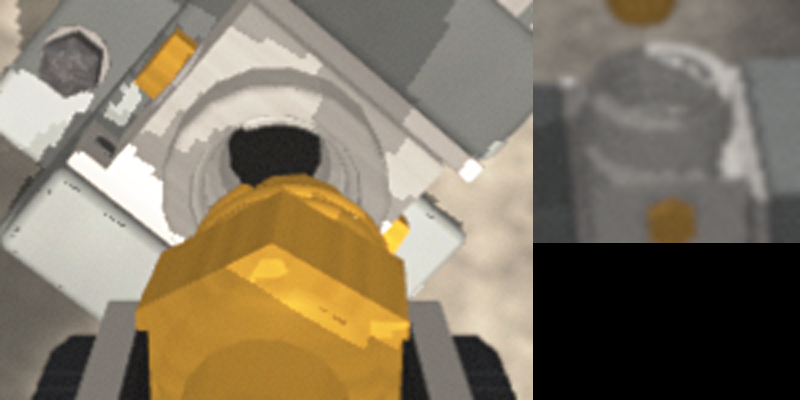

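```bash
python3 - <<'E'
from h import *
import pickle
d=pickle.load(open("d.pkl","rb"));w=d["wrist"]
T=np.array([.4861,.0747]);a=np.radians(122.3);X=np.array([np.cos(a),np.sin(a)]);Y=np.array([np.sin(a),-np.cos(a)])
f=lambda P:(((P[:2]-T)@X*1000).round(1),((P[:2]-T)@Y*1000).round(1))
# bore: dark blob near (314,374)
g=cv2.cvtColor(w["img"],cv2.COLOR_RGB2HSV)
print("bore hsv",g[374,314],g[374,330])
m=(g[...,1]<80).astype(np.uint8);k=np.zeros_like(m);k[350:400,290:340]=m[350:400,290:340]
n,l,stt,c=cv2.connectedComponentsWithStats(k);i=1+stt[1:,4].argmax();print(stt[i],c[i])
for z in(.177,.1804):
  print("bore",z,f(onz(w,c[i],z)))
print("hex top front vertex", f(onz(w,(220+273/2.667,180+243/2.667),.1524)))
for px in((220+162/2.667,264),(220+390/2.667,264),(220+276/2.667,180+68/2.667)):print("boss",f(onz(w,px,.067)),onz(w,px,.067))
print("axis TCP nose proj",proj(w,[.4861,.0747,.0955]),proj(w,[.4861,.0747,.1804]))
E
```

```text
bore hsv [ 4 26 78] [20 20 75]
[296 358  35  30 796] [313.12939698 372.48994975]
bore 0.177 (np.float64(-3.6), np.float64(0.4))
bore 0.1804 (np.float64(-3.5), np.float64(-2.0))
hex top front vertex (np.float64(-0.7), np.float64(-22.8))
boss (np.float64(-24.2), np.float64(7.8)) [0.50564306 0.05838722 0.067     ]
boss (np.float64(24.3), np.float64(7.9)) [0.47977975 0.09942276 0.067     ]
boss (np.float64(0.0), np.float64(-26.1)) [0.46400788 0.06075624 0.067     ]
axis TCP nose proj [[323.66953614 270.20429534]] [[324.85738583 378.21029112]]
```

```bash
python3 - <<'E'
from h import *
import pickle
d=pickle.load(open("d.pkl","rb"));w=d["wrist"];im=w["img"][:,:,::-1].copy()
c=cv2.resize(im[230:430,210:430],(660,600),interpolation=cv2.INTER_CUBIC)
P=proj(w,[[.4861,.0747,z] for z in(.0955,.1325,.1525,.1804)]);print(P)
Q=((P-[210,230])*3).astype(int)
for q in Q: cv2.circle(c,tuple(int(v) for v in q),4,(0,255,0),-1)
cv2.imwrite("pics/f.png",c)
E
```

```text
[[323.66953614 270.20429534]
 [324.04819574 304.52096646]
 [324.32700503 329.85476894]
 [324.85738583 378.21029112]]
```

View pics/f.png

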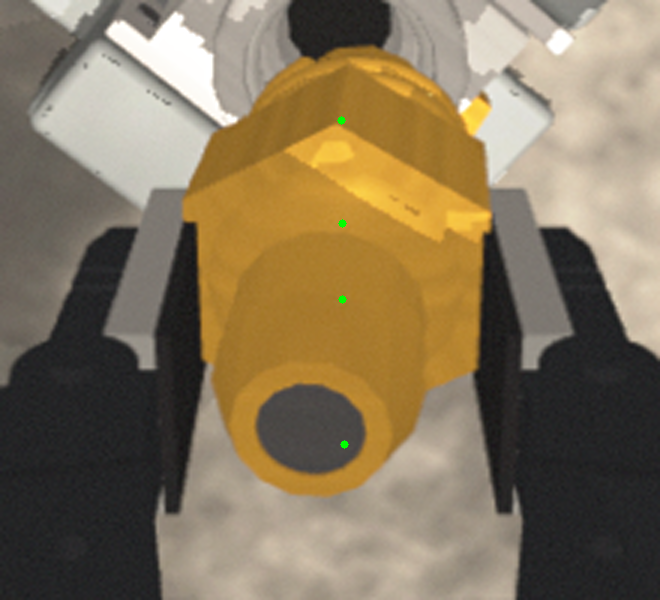

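The overlay shows the tail gripped about 6° out of plumb: the barb bore is at (310,425) in the crop against the axis at (344,444). One pad touched first and tipped it. I'll lower the nose loosely into the port, let go so it rights itself there, and regrip it centred.

Request:
carry_out --pt "-3 1 0 0" --pt "-3 1 8 0" --pt "0 0 8 0" --pt "0 0 6 0" --pt "0 0 0 0"

```text
t: 5.97
tcp_pos: [0.4908, 0.0713, 0.115]
orientation: [-0.002, 0.481, 0.876, -0.001]
force: [-0.8, -0.3, -1.2]
finger_gap: 0.0337
```

```bash
python3 - <<'E'
from h import *
import pickle
st(); d={n:snap(n) for n in("wrist","side")}; pickle.dump(d,open("d.pkl","wb"))
A=cv2.resize(d["side"]["img"][215:290,265:345,::-1],(400,375),interpolation=cv2.INTER_CUBIC)
B=cv2.resize(d["wrist"]["img"][180:330,220:420,::-1],(400,300),interpolation=cv2.INTER_CUBIC)
cv2.imwrite("pics/g.png",np.hstack([A,cv2.copyMakeBorder(B,0,75,0,0,cv2.BORDER_CONSTANT)]))
E
```

```text
t 5.97 p [490.8  71.3 115. ] yaw 122.4 q6 -117 F [-0.8 -0.3 -1.2] M [-0.04  0.    0.04] gap 33.7
```

View pics/g.png

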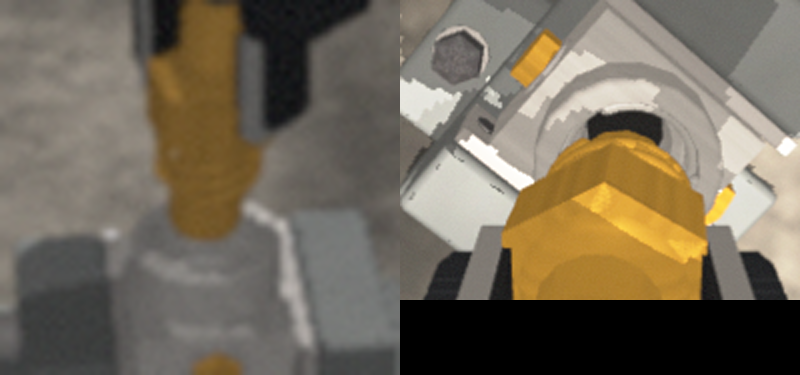

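Side crop: the nose centre at column 206 lines up with the boss at 205. In the wrist crop the thread is centred on the boss at about 628. I'll lower it gently.

Request:
carry_out --pt "0 0 4 0" --pt "0 0 4 0" --pt "0 0 3 0" --pt "0 0 0 0"

```text
t: 6.4
tcp_pos: [0.4919, 0.0712, 0.1056]
orientation: [-0.001, 0.481, 0.876, -0.0]
force: [-0.8, -0.8, -2.6]
finger_gap: 0.0336
```

Request:
carry_out --pt "0 0 4 0" --pt "0 0 4 0" --pt "0 0 3 0" --pt "0 0 0 0"

```text
t: 6.73
tcp_pos: [0.4918, 0.0713, 0.0945]
orientation: [-0.001, 0.481, 0.876, -0.0]
force: [0.7, 1.1, -1.5]
finger_gap: 0.0337
```

```bash
python3 - <<'E'
from h import *
st()
E
```

```text
t 6.73 p [491.8  71.3  94.5] yaw 122.4 q6 -117 F [ 0.7  1.1 -1.5] M [ 0.11  0.09 -0.01] gap 33.7
```

Request:
carry_out --pt "0 0 2 0" --pt "0 0 2 0" --pt "0 0 0 0"

```text
t: 6.98
tcp_pos: [0.4925, 0.0716, 0.0918]
orientation: [-0.0, 0.482, 0.876, 0.0]
force: [-2.6, 1.6, 3.3]
finger_gap: 0.0335
```

Request:
carry_out --pt "0 0 0 0" --pt "0 0 0 0" --pt "0 0 0 0" --pt "0 0 0 0" --pt "0 0 0 0" --claw 60

```text
t: 7.4
tcp_pos: [0.4927, 0.0711, 0.0915]
orientation: [0.0, 0.481, 0.876, 0.0]
force: [-1.0, -0.2, -0.4]
finger_gap: 0.0596
```

```bash
python3 - <<'E'
from h import *
import pickle
st(); d={n:snap(n) for n in("wrist","side")}; pickle.dump(d,open("d.pkl","wb"))
s=telemetry.sense();t=s["tcp_pos"]
A=cv2.resize(d["side"]["img"][215:290,265:345,::-1],(400,375),interpolation=cv2.INTER_CUBIC)
B=cv2.resize(d["wrist"]["img"][180:430,220:420,::-1],(400,500),interpolation=cv2.INTER_CUBIC)
cv2.imwrite("pics/k.png",np.hstack([cv2.copyMakeBorder(A,0,125,0,0,cv2.BORDER_CONSTANT),B]))
E
```

```text
t 7.40 p [492.7  71.1  91.5] yaw 122.4 q6 -117 F [-1.  -0.2 -0.4] M [-0.06  0.05 -0.  ] gap 59.6
```

View pics/k.png

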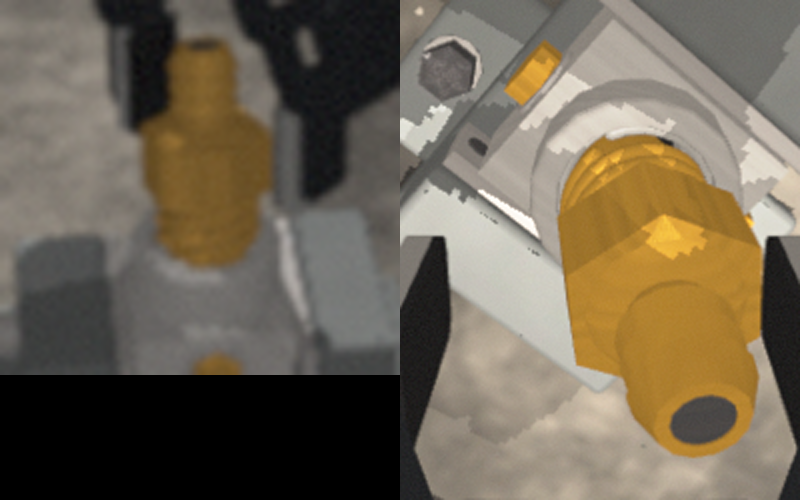

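```bash
cat >> h.py <<'E'
def look():
    w=snap("wrist"); s=telemetry.sense(); T=s["tcp_pos"]; a=yaw(s)
    X=np.array([np.cos(a),np.sin(a)]);Y=np.array([np.sin(a),-np.cos(a)])
    f=lambda P:(((P[:2]-T[:2])@X*1000).round(1),((P[:2]-T[:2])@Y*1000).round(1))
    return w,s,f
E
python3 - <<'E'
from h import *
w,s,f=look()
g=cv2.cvtColor(w["img"],cv2.COLOR_RGB2HSV)
m=(g[...,1]<80).astype(np.uint8);k=np.zeros_like(m);k[370:410,345:400]=m[370:410,345:400]
n,l,stt,c=cv2.connectedComponentsWithStats(k);
for i in range(1,n):
  if stt[i,4]>100: print(stt[i],c[i],[f(onz(w,c[i],z)) for z in(.132,.135)])
V=lambda x,y:(220+(x-400)/2,180+y/2)
for n_,p in dict(frontV=V(668,212),L1=V(560,250),L2=V(575,365),R1=V(757,250),R2=V(757,340)).items(): print(n_,f(onz(w,p,.107)))
E
```

```text
[367 370  33  40 289] [391.90311419 399.83044983] [(np.float64(21.0), np.float64(9.9)), (np.float64(20.4), np.float64(7.4))]
[355 378  33  24 574] [371.14634146 389.77351916] [(np.float64(14.3), np.float64(6.0)), (np.float64(13.9), np.float64(3.6))]
frontV (np.float64(10.2), np.float64(-17.6))
L1 (np.float64(-8.6), np.float64(-10.3))
L2 (np.float64(-6.2), np.float64(13.5))
R1 (np.float64(26.1), np.float64(-10.2))
R2 (np.float64(27.3), np.float64(8.2))
```

The side crop shows the tail standing in the port, its thread at the mouth. In the wrist crop the bore sits at (703,418), so it still leans a few degrees because the nose isn't in the guide yet. I'll centre the gripper over the port axis, 4 mm lower, and regrip lightly to right it.

Request:
carry_out --pt "3.2 -1.2 2 0" --pt "3.2 -1.2 2 0" --pt "0 0 0 0" --pt "0 0 0 0"

```text
t: 7.88
tcp_pos: [0.4864, 0.0755, 0.087]
orientation: [-0.0, 0.481, 0.877, -0.0]
force: [-0.1, -0.6, -0.1]
finger_gap: 0.0594
```

Request:
carry_out --pt "0 0 0 0" --pt "0 0 0 0" --pt "0 0 0 0" --pt "0 0 0 0" --pt "0 0 0 0" --claw 39 --squeeze 20

```text
t: 8.3
tcp_pos: [0.4872, 0.0754, 0.0874]
orientation: [0.0, 0.481, 0.876, 0.0]
force: [0.3, -0.0, -0.1]
finger_gap: 0.0393
```

```bash
python3 - <<'E'
from h import *
import pickle
st();w,s,f=look();pickle.dump(w,open("w3.pkl","wb"))
sd=snap("side")
A=cv2.resize(sd["img"][205:290,265:345,::-1],(400,425),interpolation=cv2.INTER_CUBIC)
B=cv2.resize(w["img"][180:430,220:420,::-1],(400,500),interpolation=cv2.INTER_CUBIC)
cv2.imwrite("pics/l.png",np.hstack([cv2.copyMakeBorder(A,0,75,0,0,cv2.BORDER_CONSTANT),B]))
g=cv2.cvtColor(w["img"],cv2.COLOR_RGB2HSV)
m=(g[...,1]<80).astype(np.uint8);k=np.zeros_like(m);k[340:440,270:400]=m[340:440,270:400]
n,l,stt,c=cv2.connectedComponentsWithStats(k);
for i in range(1,n):
  if 300<stt[i,4]<1200: print(stt[i],c[i],[f(onz(w,c[i],z)) for z in(.132,.135)])
E
```

```text
t 8.30 p [487.2  75.4  87.4] yaw 122.4 q6 -117 F [ 0.3 -0.  -0.1] M [ 0.12  0.01 -0.04] gap 39.3
[315 400  34  22 571] [331.71978984 410.98423818] [(np.float64(2.2), np.float64(10.6)), (np.float64(2.1), np.float64(8.0))]
```

View pics/l.png

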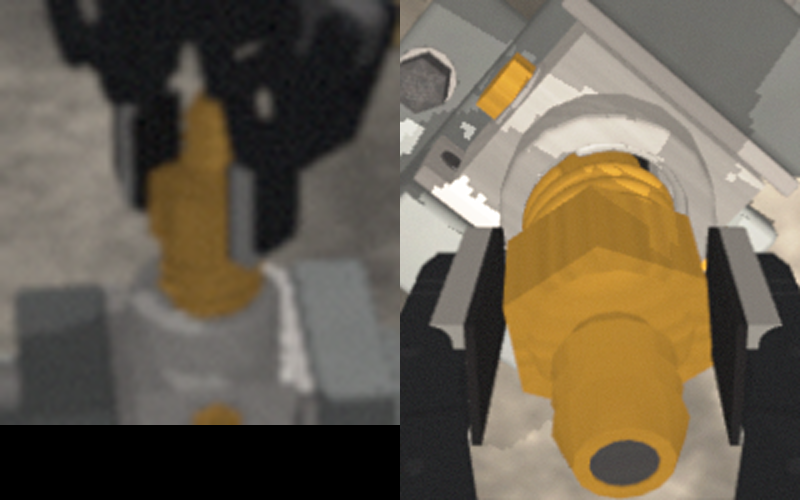

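```bash
python3 - <<'E'
from h import *
import pickle
w=pickle.load(open("w3.pkl","rb"));s=telemetry.sense();T=s["tcp_pos"];a=yaw(s)
X=np.array([np.cos(a),np.sin(a)]);Y=np.array([np.sin(a),-np.cos(a)])
f=lambda P:(((P[:2]-T[:2])@X*1000).round(1),((P[:2]-T[:2])@Y*1000).round(1))
V=lambda x,y:(220+(x-400)/2,180+y/2)
for h in(-.0175,-.0145,-.0115):  # nose below mouth
  n=.067+h
  print(h,"under",f(onz(w,V(598,188),n+.037)),"top",f(onz(w,V(598,250),n+.057)),"bore",f(onz(w,(331.7,411),n+.085)))
for p in((499,190),(715,200),(607,93)): print("boss",f(onz(w,V(*p),.067)))
# expected rows for an upright tail at tool (0,0)
for y in(-.002,0,.003):
  P=T.copy();P[:2]+=Y*y
  n=.0495;pts=[[*(P[:2]-Y*.0208),n+.037],[*(P[:2]-Y*.0208),n+.057],[*P[:2],n+.085]]
  print(y,proj(w,pts).round(0).tolist())
print([V(598,188),V(598,250)])
E
```

```text
-0.0175 under (np.float64(-2.0), np.float64(-15.1)) top (np.float64(-1.8), np.float64(-12.1)) bore (np.float64(2.1), np.float64(8.5))
-0.0145 under (np.float64(-2.0), np.float64(-16.4)) top (np.float64(-1.8), np.float64(-13.6)) bore (np.float64(2.0), np.float64(5.9))
-0.0115 under (np.float64(-1.9), np.float64(-17.6)) top (np.float64(-1.8), np.float64(-15.2)) bore (np.float64(1.9), np.float64(3.2))
boss (np.float64(-23.9), np.float64(-6.4))
boss (np.float64(23.6), np.float64(-4.0))
boss (np.float64(-0.2), np.float64(-28.5))
-0.002 [[324.0, 255.0], [324.0, 276.0], [325.0, 382.0]]
0 [[324.0, 260.0], [324.0, 282.0], [325.0, 387.0]]
0.003 [[324.0, 268.0], [324.0, 290.0], [325.0, 396.0]]
[(319.0, 274.0), (319.0, 305.0)]
```

Request:
carry_out --pt "0 0 0 0" --pt "0 0 0 0" --pt "0 0 0 0" --claw 30 --squeeze 20

```text
t: 8.65
tcp_pos: [0.487, 0.0755, 0.0874]
orientation: [-0.0, 0.482, 0.876, 0.0]
force: [0.0, 1.5, 1.2]
finger_gap: 0.0366
```

```bash
python3 - <<'E'
from h import *
import pickle
st();w,s,f=look();pickle.dump(w,open("w4.pkl","wb"))
g=cv2.cvtColor(w["img"],cv2.COLOR_RGB2HSV)
m=(g[...,1]<80).astype(np.uint8);k=np.zeros_like(m);k[340:460,270:400]=m[340:460,270:400]
n,l,stt,c=cv2.connectedComponentsWithStats(k);
for i in range(1,n):
  if 300<stt[i,4]<1500: print(stt[i],c[i],[f(onz(w,c[i],z)) for z in(.132,.135)])
V=lambda x,y:(220+(x-400)/2,180+y/2)
o=pickle.load(open("w3.pkl","rb"))
for p in((503,300),(522,390),(712,275),(712,370)):print(f(onz(o,V(*p),.1065)))
sd=snap("side")
hsv=cv2.cvtColor(sd["img"],cv2.COLOR_RGB2HSV)
m=((hsv[...,0]>10)&(hsv[...,0]<32)&(hsv[...,1]>140)&(hsv[...,2]>60))
for y in range(222,270,4):
    x=np.nonzero(m[y,285:330])[0]+285
    if len(x):print(y,x.min(),x.max(),(x.min()+x.max())/2)
print(proj(sd,[[*s["tcp_pos"][:2],z] for z in(.067,.087,.107,.135)]).round(1).tolist())
E
```

```text
t 8.65 p [487.   75.5  87.4] yaw 122.4 q6 -117 F [0.  1.5 1.2] M [0.23 0.05 0.01] gap 36.6
[313 400  34  22 575] [329.44521739 410.94956522] [(np.float64(1.5), np.float64(10.6)), (np.float64(1.4), np.float64(8.0))]
(np.float64(-18.6), np.float64(-2.3))
(np.float64(-15.9), np.float64(16.6))
(np.float64(17.8), np.float64(-7.2))
(np.float64(18.7), np.float64(12.3))
226 304 308 306.0
230 304 309 306.5
234 302 309 305.5
238 298 309 303.5
242 295 308 301.5
246 295 308 301.5
250 296 308 302.0
254 298 309 303.5
258 298 311 304.5
262 298 316 307.0
266 302 311 306.5
[[305.9, 261.5], [305.7, 251.1], [305.5, 240.3], [305.2, 224.8]]
```

The jaws now sit flush on the flats (gap 36.6), but the tail leans about 6° in tool +y, the direction the pads don't hold. I'll pull it back 3.5 mm with a light push so the nose drops into the guide.

Request:
carry_out --pt "0 -1.2 0 0" --pt "0 -1.2 0 0" --pt "0 -1.1 0.5 0" --pt "0 0 0.5 0" --pt "0 0 0 0"

```text
t: 9.17
tcp_pos: [0.4851, 0.0742, 0.0873]
orientation: [0.001, 0.482, 0.876, 0.001]
force: [1.2, 5.3, 5.2]
finger_gap: 0.0368
```

```bash
cat >> h.py <<'E'
def bore(zs=(.132,)):
    w,s,f=look(); g=cv2.cvtColor(w["img"],cv2.COLOR_RGB2HSV)
    m=(g[...,1]<80).astype(np.uint8);k=np.zeros_like(m);k[340:460,290:360]=m[340:460,290:360]
    n,l,t,c=cv2.connectedComponentsWithStats(k)
    for i in range(1,n):
        if 300<t[i,4]<1500: print("bore",c[i].round(1),t[i,2:],[f(onz(w,c[i],z)) for z in zs])
E
python3 - <<'E'
from h import *
st();bore((.130,.133))
E
```

```text
t 9.17 p [485.1  74.2  87.3] yaw 122.4 q6 -117 F [1.2 5.3 5.2] M [1.02 0.02 0.02] gap 36.8
bore [329.5 409.5] [ 34  23 603] [(np.float64(1.5), np.float64(11.6)), (np.float64(1.5), np.float64(9.0))]
```

Request:
carry_out --pt "0 -1 -0.7 0" --pt "0 -1 0 0" --pt "0 -1 0 0" --pt "0 -1 0 0" --pt "0 0 0 0"

```text
t: 9.63
tcp_pos: [0.4821, 0.0714, 0.0879]
orientation: [0.001, 0.481, 0.876, 0.001]
force: [3.0, 3.2, 5.4]
finger_gap: 0.0355
```

```bash
python3 - <<'E'
from h import *
st();bore((.130,.133))
E
```

```text
t 9.63 p [482.1  71.4  87.9] yaw 122.4 q6 -117 F [3.  3.2 5.4] M [ 0.66 -0.7   0.01] gap 35.5
bore [325.3 405.1] [ 35  25 696] [(np.float64(0.3), np.float64(10.4)), (np.float64(0.3), np.float64(7.8))]
```

```bash
python3 - <<'E'
from h import *
w=optics.snapshot("wrist")
for p in((313,372),(325,405),(330,411)):
    print(p,np.degrees(np.arccos(-ray(w,p)[1][2])))
g=cv2.cvtColor(w["img"],cv2.COLOR_RGB2HSV)
m=(g[...,1]<80).astype(np.uint8);k=np.zeros_like(m);k[340:460,290:360]=m[340:460,290:360]
for c in cv2.findContours(k,cv2.RETR_EXTERNAL,cv2.CHAIN_APPROX_NONE)[0]:
    if 300<cv2.contourArea(c)<1500: print(cv2.fitEllipse(c))
sd=snap("side");st()
A=cv2.resize(sd["img"][205:290,265:345,::-1],(400,425),interpolation=cv2.INTER_CUBIC)
B=cv2.resize(w["img"][180:430,220:420,::-1],(400,500),interpolation=cv2.INTER_CUBIC)
cv2.imwrite("pics/m.png",np.hstack([cv2.copyMakeBorder(A,0,75,0,0,cv2.BORDER_CONSTANT),B]))
E
```

```text
(313, 372) 36.41007531536105
(325, 405) 40.61696691238643
(330, 411) 41.37522286578083
((325.2347412109375, 405.0608825683594), (24.546173095703125, 33.924964904785156), 87.15708923339844)
t 9.78 p [482.1  71.4  87.9] yaw 122.4 q6 -117 F [4.6 3.3 4.9] M [ 0.65 -0.67  0.02] gap 35.7
```

View pics/m.png

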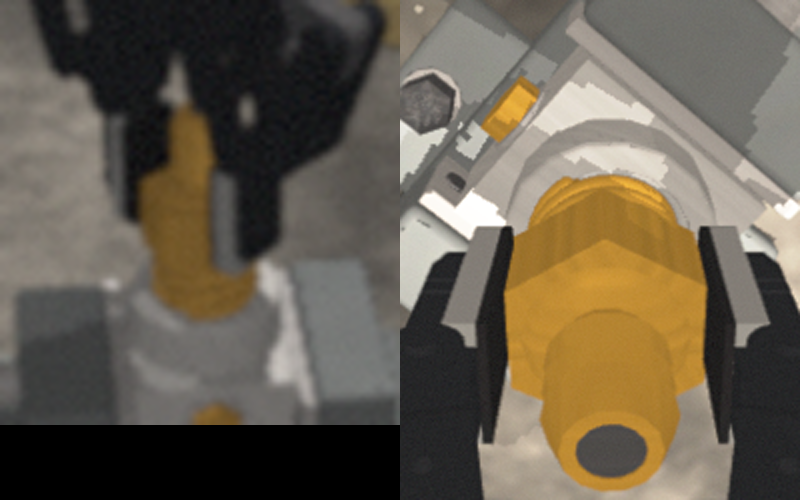

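The wrist crop shows the tail more upright, with the bore now rounder at (612,450), and the side crop shows the thread centred on the boss at column 205. That was my 12th picture, so I continue by numbers. I press down lightly and feel.

Request:
carry_out --pt "0 0 0.7 0" --pt "0 0 0.7 0" --pt "0 0 0.6 0" --pt "0 0 0 0"

```text
t: 10.12
tcp_pos: [0.4828, 0.0717, 0.0874]
orientation: [0.002, 0.481, 0.876, 0.001]
force: [0.4, 4.1, 13.8]
finger_gap: 0.0357
```

```bash
python3 - <<'E'
from h import *
st();bore((.130,.133))
E
```

```text
t 10.12 p [482.8  71.7  87.4] yaw 122.4 q6 -117 F [ 0.4  4.1 13.8] M [ 0.7  -0.18  0.03] gap 35.7
bore [325.1 406.3] [ 35  25 680] [(np.float64(0.2), np.float64(10.4)), (np.float64(0.2), np.float64(7.8))]
```

Request:
carry_out --pt "0 0 -0.5 0" --pt "0 0 0 0" --pt "0 0 0 0" --pt "0 0 0 0" --pt "0 0 0 0" --claw 65

```text
t: 10.58
tcp_pos: [0.4795, 0.071, 0.0846]
orientation: [-0.001, 0.481, 0.876, -0.001]
force: [0.7, -0.3, 0.5]
finger_gap: 0.0649
```

Request:
carry_out --pt "0 0 -10 0" --pt "0 0 -20 0" --pt "0 0 -25 0" --pt "0 0 -15 0" --pt "0 0 0 0"

```text
t: 11.0
tcp_pos: [0.4837, 0.0716, 0.1602]
orientation: [0.003, 0.481, 0.876, 0.002]
force: [1.3, 0.1, 0.4]
finger_gap: 0.0653
```

```bash
python3 - <<'E'
from h import *
import pickle
st(); D={n:snap(n) for n in("wrist","side","top")}; pickle.dump(D,open("D1.pkl","wb"))
def br(s):
    h=cv2.cvtColor(s["img"],cv2.COLOR_RGB2HSV)
    return ((h[...,0]>8)&(h[...,0]<34)&(h[...,1]>110)&(h[...,2]>40)).astype(np.uint8)
w=D["wrist"];p=proj(w,[[.4872,.0754,z] for z in(.067,.1,.13)]);print("wrist proj",p.round(0).tolist())
m=br(w);k=np.zeros_like(m);x,y=p[1].astype(int);k[max(0,y-90):y+110,max(0,x-80):x+80]=m[max(0,y-90):y+110,max(0,x-80):x+80]
n,l,t,c=cv2.connectedComponentsWithStats(k);i=1+t[1:,4].argmax();print("brass",t[i],c[i])
cs,hi=cv2.findContours((l==i).astype(np.uint8),cv2.RETR_CCOMP,cv2.CHAIN_APPROX_NONE)
for q,h in zip(cs,hi[0]):
    if cv2.contourArea(q)>60: print("ctr",h[3],cv2.contourArea(q),cv2.fitEllipse(q), cv2.approxPolyDP(q,3,True)[:,0].tolist() if h[3]<0 else "")
s=D["side"];m=br(s)
for y in range(214,270,3):
    x=np.nonzero(m[y,280:335])[0]+280
    if len(x):print(y,x.min(),x.max(),(x.min()+x.max())/2)
print(proj(s,[[.4872,.0754,z] for z in(.067,.085,.1,.13)]).round(1).tolist())
t_=D["top"];m=br(t_);y,x=np.nonzero(m[245:290,340:385]);print("top",len(x))
E
```

```text
t 11.00 p [483.7  71.6 160.2] yaw 122.4 q6 -117 F [1.3 0.1 0.4] M [ 0.04 -0.02 -0.  ] gap 65.3
wrist proj [[326.0, 245.0], [327.0, 265.0], [327.0, 289.0]]
brass [ 293  220   79   84 4312] [327.46706865 258.67764378]
ctr -1 4538.5 ((327.7626953125, 260.9708251953125), (73.04512786865234, 81.18142700195312), 0.6028890013694763) [[314, 221], [296, 237], [293, 283], [317, 301], [332, 303], [358, 286], [359, 271], [371, 256], [369, 253], [360, 259], [358, 239], [342, 224]]
ctr 0 378.5 ((327.06585693359375, 288.8479309082031), (20.852752685546875, 23.341909408569336), 89.05206298828125) 
229 300 310 305.0
232 299 311 305.0
235 299 311 305.0
238 299 313 306.0
241 295 315 305.0
244 294 317 305.5
247 294 317 305.5
250 294 317 305.5
253 294 317 305.5
256 295 316 305.5
259 296 315 305.5
262 296 315 305.5
265 298 313 305.5
[[305.9, 261.5], [305.8, 252.1], [305.6, 244.1], [305.3, 227.6]]
top 0
```

With the tail released, everything agrees: the bore is at wrist (327.1,288.8), against (327,289) predicted for an upright tail on the port axis, and the side columns are 305–305.5 against 305.3–305.9. The barb top is at about 0.128, so the nose is about 24 mm down, in the guide and riding on the thread ends. Now I regrip it centred and low.

Request:
carry_out --pt "1.3 5 0 0" --pt "0 0 15 0" --pt "0 0 25 0" --pt "0 0 22 0" --pt "0 0 0 0"

```text
t: 11.57
tcp_pos: [0.4793, 0.0748, 0.0878]
orientation: [-0.005, 0.481, 0.876, -0.003]
force: [-1.0, 0.7, 0.4]
finger_gap: 0.065
```

Request:
carry_out --pt "0 0 8 0" --pt "0 0 6 0" --pt "0 0 0 0" --pt "0 0 0 0"

```text
t: 11.9
tcp_pos: [0.4847, 0.0752, 0.08]
orientation: [0.0, 0.481, 0.876, 0.0]
force: [-0.1, 0.5, -0.1]
finger_gap: 0.0652
```

```bash
python3 - <<'E'
from h import *
st();bore((.128,))
E
```

```text
t 11.90 p [484.7  75.2  80. ] yaw 122.4 q6 -117 F [-0.1  0.5 -0.1] M [-0.   -0.02 -0.01] gap 65.2
bore [320.5 400.7] [ 36  29 831] [(np.float64(-1.0), np.float64(3.6))]
```

Request:
carry_out --pt "-1.1 2.5 0.5 0" --pt "0 0 0 0" --pt "0 0 0 0"

```text
t: 12.2
tcp_pos: [0.4877, 0.0756, 0.0798]
orientation: [0.001, 0.481, 0.876, 0.0]
force: [-0.5, 0.1, -0.1]
finger_gap: 0.0654
```

Request:
carry_out --pt "0 0 0 0" --pt "0 0 0 0" --pt "0 0 0 0" --pt "0 0 0 0" --pt "0 0 0 0" --claw 30 --squeeze 30

```text
t: 12.62
tcp_pos: [0.4871, 0.0755, 0.0794]
orientation: [0.0, 0.481, 0.876, 0.0]
force: [-0.5, -0.4, 3.7]
finger_gap: 0.0356
```

```bash
python3 - <<'E'
from h import *
st();bore((.128,))
E
```

```text
t 12.62 p [487.1  75.5  79.4] yaw 122.4 q6 -117 F [-0.5 -0.4  3.7] M [-0.07  0.08 -0.04] gap 35.6
bore [322.3 396.2] [ 37  29 850] [(np.float64(-0.7), np.float64(1.8))]
```

Request:
carry_out --pt "0 0 0.4 0.06" --pt "0 0 0 0.06" --pt "0 0 0 0.06" --pt "0 0 0 0.06" --pt "0 0 0 0"

```text
t: 13.08
tcp_pos: [0.4871, 0.0756, 0.0787]
orientation: [0.0, 0.584, 0.812, 0.0]
force: [0.1, 0.3, 1.2]
finger_gap: 0.0357
```

```bash
python3 - <<'E'
from h import *
st()
E
```

```text
t 13.08 p [487.1  75.6  78.7] yaw 108.6 q6 -103 F [0.1 0.3 1.2] M [-0.03 -0.01 -0.05] gap 35.7
```

Request:
carry_out --pt "0 0 0.4 0.06" --pt "0 0 0.2 0.06" --pt "0 0 0.2 0.06" --pt "0 0 0.2 0.06" --pt "0 0 0 0"

```text
t: 13.5
tcp_pos: [0.4874, 0.0757, 0.078]
orientation: [0.0, 0.676, 0.737, 0.0]
force: [-0.0, 0.3, 3.3]
finger_gap: 0.0356
```

```bash
python3 - <<'E'
from h import *
st()
E
```

```text
t 13.50 p [487.4  75.7  78. ] yaw 94.9 q6 -89 F [-0.   0.3  3.3] M [ 0.05 -0.05 -0.04] gap 35.6
```

Request:
carry_out --pt "0 0 0.2 0.06" --pt "0 0 0.2 0.06" --pt "0 0 0.2 0.06" --pt "0 0 0.1 0.06" --pt "0 0 0 0"

```text
t: 13.92
tcp_pos: [0.4874, 0.0757, 0.0773]
orientation: [0.0, 0.759, 0.651, 0.0]
force: [0.9, 0.5, 2.4]
finger_gap: 0.036
```

```bash
python3 - <<'E'
from h import *
st()
E
```

```text
t 13.92 p [487.4  75.7  77.3] yaw 81.3 q6 -75 F [0.9 0.5 2.4] M [ 0.01 -0.11  0.01] gap 36.0
```

Request:
carry_out --pt "0 0 0.2 0.06" --pt "0 0 0.2 0.06" --pt "0 0 0.2 0.06" --pt "0 0 0.2 0.06" --pt "0 0 0 0"

```text
t: 14.33
tcp_pos: [0.4874, 0.0756, 0.0766]
orientation: [0.0, 0.831, 0.556, 0.0]
force: [0.8, 0.2, 4.7]
finger_gap: 0.0356
```

```bash
python3 - <<'E'
from h import *
st()
E
```

```text
t 14.33 p [487.4  75.6  76.6] yaw 67.6 q6 -62 F [0.8 0.2 4.7] M [-0.08 -0.08 -0.04] gap 35.6
```

Request:
carry_out --pt "0 0 0.2 0.06" --pt "0 0 0.2 0.06" --pt "0 0 0.2 0.06" --pt "0 0 0.1 0.06" --pt "0 0 0 0"

```text
t: 14.75
tcp_pos: [0.4874, 0.0756, 0.0759]
orientation: [0.0, 0.892, 0.453, 0.0]
force: [0.1, -1.3, 4.6]
finger_gap: 0.0358
```

```bash
python3 - <<'E'
from h import *
st()
E
```

```text
t 14.75 p [487.4  75.6  75.9] yaw 53.8 q6 -48 F [ 0.1 -1.3  4.6] M [-0.12 -0.04 -0.12] gap 35.8
```

Request:
carry_out --pt "0 0 0.2 0.06" --pt "0 0 0.15 0.06" --pt "0 0 0 0" --pt "0 0 0 0"

```text
t: 15.08
tcp_pos: [0.4874, 0.0755, 0.0755]
orientation: [0.0, 0.917, 0.399, 0.0]
force: [0.1, 0.4, 4.9]
finger_gap: 0.0355
```

```bash
cat >>h.py <<'E'
def avg(n=4):
    r=[]
    for i in range(n):
        s=telemetry.sense(); r.append(np.r_[s["force"][2],s["moment"][2],s["tcp_pos"][2]*1000]); optics.snapshot("side")
    r=np.array(r); print("Fz,Mz,z",r.mean(0).round(3),"sd",r.std(0).round(3))
E
python3 - <<'E'
from h import *
st();avg()
E
```

```text
t 15.08 p [487.4  75.5  75.5] yaw 47.1 q6 -41 F [0.1 0.4 4.9] M [-0.05 -0.05 -0.05] gap 35.5
Fz,Mz,z [ 5.0390e+00 -6.0000e-02  7.5544e+01] sd [0.369 0.023 0.011]
```

Request:
carry_out --pt "0 0 0.2 0.06" --pt "0 0 0.2 0.06" --pt "0 0 0.2 0.06" --pt "0 0 0.1 0.06" --pt "0 0 0 0"

```text
t: 15.7
tcp_pos: [0.4873, 0.0755, 0.0748]
orientation: [0.0, 0.958, 0.286, 0.0]
force: [1.1, -0.2, 5.7]
finger_gap: 0.0356
```

```bash
python3 - <<'E'
from h import *
st();avg(3)
E
```

```text
t 15.70 p [487.3  75.5  74.8] yaw 33.2 q6 -27 F [ 1.1 -0.2  5.7] M [-0.09 -0.03 -0.05] gap 35.6
Fz,Mz,z [ 5.2270e+00 -4.6000e-02  7.4832e+01] sd [0.4   0.015 0.013]
```

Request:
carry_out --pt "0 0 0.2 0.06" --pt "0 0 0.15 0.06" --pt "0 0 0.15 0.06" --pt "0 0 0.15 0.06" --pt "0 0 0 0"

```text
t: 16.27
tcp_pos: [0.4873, 0.0755, 0.0742]
orientation: [0.0, 0.986, 0.169, 0.0]
force: [0.5, -0.3, 5.8]
finger_gap: 0.0358
```

```bash
python3 - <<'E'
from h import *
st();avg(3)
E
```

```text
t 16.27 p [487.3  75.5  74.2] yaw 19.4 q6 -14 F [ 0.5 -0.3  5.8] M [-0.07  0.02 -0.07] gap 35.8
Fz,Mz,z [ 5.869 -0.077 74.168] sd [0.29  0.021 0.003]
```

Request:
carry_out --pt "0 0 0.15 0.06" --pt "0 0 0.15 0.06" --pt "0 0 0.15 0.06" --pt "0 0 0.15 0.06" --pt "0 0 0 0"

```text
t: 16.83
tcp_pos: [0.4872, 0.0756, 0.0735]
orientation: [-0.0, 0.999, 0.05, 0.0]
force: [-0.8, -0.8, 6.1]
finger_gap: 0.0357
```

```bash
python3 - <<'E'
from h import *
st();avg(3)
E
```

```text
t 16.83 p [487.2  75.6  73.5] yaw 5.7 q6 0 F [-0.8 -0.8  6.1] M [-0.13 -0.01 -0.04] gap 35.7
Fz,Mz,z [ 5.4990e+00 -7.2000e-02  7.3496e+01] sd [0.399 0.027 0.011]
```

Request:
carry_out --pt "0 0 0.2 0.06" --pt "0 0 0.15 0.06" --pt "0 0 0.15 0.06" --pt "0 0 0 0" --pt "0 0 0 0"

```text
t: 17.4
tcp_pos: [0.4871, 0.0756, 0.073]
orientation: [-0.0, 0.999, -0.039, 0.0]
force: [-0.2, 0.0, 5.0]
finger_gap: 0.0358
```

```bash
python3 - <<'E'
from h import *
st();avg(3)
E
```

```text
t 17.40 p [487.1  75.6  73. ] yaw -4.5 q6 10 F [-0.2  0.   5. ] M [-0.   -0.04 -0.11] gap 35.8
Fz,Mz,z [ 5.281 -0.084 72.959] sd [0.925 0.016 0.013]
```

Request:
carry_out --pt "0 0 0.2 0.06" --pt "0 0 0.15 0.06" --pt "0 0 0.15 0.06" --pt "0 0 0 0" --pt "0 0 0 0"

```text
t: 17.97
tcp_pos: [0.4871, 0.0756, 0.0725]
orientation: [-0.0, 0.992, -0.129, 0.0]
force: [-0.2, 0.8, 5.3]
finger_gap: 0.0353
```

```bash
python3 - <<'E'
from h import *
st();avg(3)
E
```

```text
t 17.97 p [487.1  75.6  72.5] yaw -14.8 q6 21 F [-0.2  0.8  5.3] M [-0.05  0.02 -0.07] gap 35.3
Fz,Mz,z [ 4.9330e+00 -6.0000e-02  7.2464e+01] sd [0.598 0.011 0.005]
```

Request:
carry_out --pt "0 0 0.2 0.06" --pt "0 0 0.15 0.06" --pt "0 0 0.15 0.06" --pt "0 0 0 0" --pt "0 0 0 0"

```text
t: 18.53
tcp_pos: [0.4872, 0.0756, 0.072]
orientation: [-0.0, 0.976, -0.217, 0.0]
force: [-0.5, -0.9, 4.7]
finger_gap: 0.0362
```

```bash
python3 - <<'E'
from h import *
st();avg(3)
E
```

```text
t 18.53 p [487.2  75.6  72. ] yaw -25.1 q6 31 F [-0.5 -0.9  4.7] M [-0.01 -0.09 -0.04] gap 36.2
Fz,Mz,z [ 4.7890e+00 -5.1000e-02  7.1931e+01] sd [0.555 0.009 0.016]
```

Request:
carry_out --pt "0 0 0.2 0.06" --pt "0 0 0.15 0.06" --pt "0 0 0 0" --pt "0 0 0 0"

```text
t: 19.02
tcp_pos: [0.4872, 0.0756, 0.0716]
orientation: [-0.0, 0.961, -0.275, 0.0]
force: [-0.1, 0.0, 4.8]
finger_gap: 0.0355
```

```bash
python3 - <<'E'
from h import *
st();avg(3)
E
```

```text
t 19.02 p [487.2  75.6  71.6] yaw -32.0 q6 38 F [-0.1  0.   4.8] M [-0.04 -0.01 -0.1 ] gap 35.5
Fz,Mz,z [ 4.742 -0.093 71.566] sd [0.141 0.023 0.004]
```

Request:
carry_out --pt "0 0 0.2 0.06" --pt "0 0 0.15 0.06" --pt "0 0 0 0" --pt "0 0 0 0"

```text
t: 19.5
tcp_pos: [0.4871, 0.0756, 0.0713]
orientation: [-0.0, 0.943, -0.332, 0.0]
force: [0.4, 0.2, 5.8]
finger_gap: 0.0357
```

```bash
python3 - <<'E'
from h import *
st();avg(3)
E
```

```text
t 19.50 p [487.1  75.6  71.3] yaw -38.8 q6 45 F [0.4 0.2 5.8] M [-0.05  0.04 -0.03] gap 35.7
Fz,Mz,z [ 5.956e+00 -4.200e-02  7.128e+01] sd [0.41  0.016 0.008]
```

Request:
carry_out --pt "0 0 0.2 0.06" --pt "0 0 0.15 0.06" --pt "0 0 0 0" --pt "0 0 0 0"

```text
t: 19.98
tcp_pos: [0.4873, 0.0756, 0.0711]
orientation: [-0.0, 0.922, -0.388, 0.0]
force: [-1.0, -0.2, 6.4]
finger_gap: 0.0357
```

```bash
python3 - <<'E'
from h import *
st();avg(3)
E
```

```text
t 19.98 p [487.3  75.6  71.1] yaw -45.7 q6 52 F [-1.  -0.2  6.4] M [-0.04  0.06  0.06] gap 35.7
Fz,Mz,z [ 6.3000e+00 -1.4000e-02  7.1132e+01] sd [0.286 0.054 0.011]
```

Request:
carry_out --pt "0 0 0 0" --pt "0 0 0.1 0.06" --pt "0 0 0.15 0.06" --pt "0 0 0 0" --pt "0 0 0 0" --squeeze 80

```text
t: 20.55
tcp_pos: [0.4875, 0.0757, 0.0713]
orientation: [-0.0, 0.897, -0.443, 0.0]
force: [-0.8, -1.0, 8.4]
finger_gap: 0.0346
```

```bash
python3 - <<'E'
from h import *
st();avg(3)
E
```

```text
t 20.55 p [487.5  75.7  71.3] yaw -52.6 q6 58 F [-0.8 -1.   8.4] M [ 0.02  0.13 -0.05] gap 34.6
Fz,Mz,z [ 8.7960e+00 -4.4000e-02  7.1268e+01] sd [0.291 0.02  0.007]
```

Request:
carry_out --pt "0 0 0.1 0.04" --pt "0 0 0.1 0.04" --pt "0 0 0.1 0.04"

```text
t: 20.95
tcp_pos: [0.4875, 0.0757, 0.0711]
orientation: [-0.0, 0.868, -0.496, 0.0]
force: [-2.3, -0.0, 9.8]
finger_gap: 0.0341
```

```bash
python3 - <<'E'
from h import *
st();avg(4);st()
E
```

```text
t 20.95 p [487.5  75.7  71.1] yaw -59.5 q6 65 F [-2.3 -0.   9.8] M [0.06 0.26 0.09] gap 34.1
Fz,Mz,z [9.6990e+00 4.0000e-03 7.1108e+01] sd [0.254 0.064 0.007]
t 21.15 p [487.5  75.7  71.1] yaw -59.4 q6 65 F [-0.6 -0.1  9.4] M [ 0.07  0.21 -0.03] gap 34.6
```

Request:
carry_out --pt "0 0 0.1 0.04" --pt "0 0 0 0.04" --pt "0 0 0 0.04"

```text
t: 21.4
tcp_pos: [0.4875, 0.0757, 0.0709]
orientation: [-0.0, 0.837, -0.548, 0.0]
force: [-0.4, 0.1, 8.3]
finger_gap: 0.0345
```

```bash
python3 - <<'E'
from h import *
st();avg(4);st()
import pickle
w=snap("wrist");pickle.dump(w,open("w6.pkl","wb"))
h=cv2.cvtColor(w["img"],cv2.COLOR_RGB2HSV)
m=((h[...,0]>8)&(h[...,0]<34)&(h[...,1]>110)&(h[...,2]>40)).astype(np.uint8)
k=np.zeros_like(m);k[200:470,230:420]=m[200:470,230:420]
c=max(cv2.findContours(k,cv2.RETR_EXTERNAL,cv2.CHAIN_APPROX_NONE)[0],key=cv2.contourArea)
print(cv2.approxPolyDP(c,3,True)[:,0].tolist());bore((.122,))
E
```

```text
t 21.40 p [487.5  75.7  70.9] yaw -66.4 q6 72 F [-0.4  0.1  8.3] M [0.1  0.15 0.18] gap 34.5
Fz,Mz,z [8.5030e+00 6.0000e-03 7.0894e+01] sd [0.292 0.104 0.019]
t 21.60 p [487.5  75.7  70.9] yaw -66.3 q6 72 F [-0.4  0.5  8.6] M [-0.01  0.16 -0.04] gap 34.8
[[326, 266], [304, 272], [278, 288], [270, 311], [273, 367], [286, 374], [288, 391], [301, 410], [318, 418], [339, 414], [354, 395], [359, 375], [372, 368], [374, 331], [370, 292]]
bore [322.1 395.2] [ 37  29 852] [(np.float64(0.5), np.float64(-1.7))]
```

The nose stopped sinking at about yaw -35 to -41. The play was then taken up, and turning has been stiffening since (0.09, then 0.18 N m while turning), with the thread pulling the hand down. An eighth of a turn past the bite puts the stop near -85, and the gripper is at -66.3. I turn the last 18.7°.

Request:
carry_out --pt "0 0 0.15 0.054" --pt "0 0 0.15 0.054" --pt "0 0 0.15 0.054"

```text
t: 21.95
tcp_pos: [0.4876, 0.0757, 0.0706]
orientation: [-0.0, 0.79, -0.614, 0.0]
force: [-1.0, 0.9, 10.0]
finger_gap: 0.0345
```

```bash
python3 - <<'E'
from h import *
st();avg(3)
E
```

```text
t 21.95 p [487.6  75.7  70.6] yaw -75.7 q6 82 F [-1.   0.9 10. ] M [0.02 0.28 0.27] gap 34.5
Fz,Mz,z [ 9.518  0.071 70.57 ] sd [0.361 0.143 0.002]
```

Request:
carry_out --pt "0 0 0.1 0.054" --pt "0 0 0.15 0.054" --pt "0 0 0.1 0.054" --pt "0 0 0.1 0.042"

```text
t: 22.43
tcp_pos: [0.4876, 0.0758, 0.0702]
orientation: [-0.0, 0.723, -0.691, 0.0]
force: [-1.5, 1.1, 9.7]
finger_gap: 0.0346
```

```bash
python3 - <<'E'
from h import *
st();avg(3);st()
E
```

```text
t 22.43 p [487.6  75.8  70.2] yaw -87.4 q6 93 F [-1.5  1.1  9.7] M [0.08 0.29 0.37] gap 34.6
Fz,Mz,z [ 9.55   0.092 70.154] sd [0.44  0.199 0.006]
t 22.58 p [487.7  75.8  70.1] yaw -87.3 q6 93 F [-0.7  0.2 10. ] M [ 0.02  0.19 -0.08] gap 34.8
```

Request:
carry_out --pt "0 0 -0.6 0" --pt "0 0 -0.6 0" --pt "0 0 0 0"

```text
t: 22.83
tcp_pos: [0.4875, 0.0757, 0.0702]
orientation: [-0.001, 0.723, -0.691, 0.0]
force: [4.0, 1.7, 1.2]
finger_gap: 0.0344
```

Request:
carry_out --pt "0 0 0 0" --pt "0 0 0 0" --pt "0 0 0 0" --pt "0 0 0 0" --pt "0 0 0 0" --claw 65

```text
t: 23.25
tcp_pos: [0.4864, 0.0755, 0.0699]
orientation: [0.0, 0.722, -0.692, -0.0]
force: [0.9, 0.5, 0.2]
finger_gap: 0.0652
```

Request:
carry_out --pt "0 0 -8 0" --pt "0 0 -20 0" --pt "0 0 -30 0" --pt "0 0 -30 0" --pt "0 0 -10 0"

```text
t: 23.67
tcp_pos: [0.4898, 0.0759, 0.1736]
orientation: [-0.003, 0.722, -0.692, 0.002]
force: [0.7, 0.6, 0.9]
finger_gap: 0.0646
```

```bash
python3 - <<'E'
from h import *
import pickle
st(); D={n:snap(n) for n in("wrist","side","top")}; pickle.dump(D,open("D2.pkl","wb"))
def br(s):
    h=cv2.cvtColor(s["img"],cv2.COLOR_RGB2HSV)
    return ((h[...,0]>8)&(h[...,0]<34)&(h[...,1]>110)&(h[...,2]>40)).astype(np.uint8)
w=D["wrist"];p=proj(w,[[.4872,.0754,z] for z in(.067,.091,.119)]);print("wrist proj",p.round(1).tolist())
m=br(w);k=np.zeros_like(m);x,y=p[1].astype(int);k[max(0,y-90):y+110,max(0,x-80):x+80]=m[max(0,y-90):y+110,max(0,x-80):x+80]
n,l,t,c=cv2.connectedComponentsWithStats(k);i=1+t[1:,4].argmax();print("brass",t[i],c[i])
cs,hi=cv2.findContours((l==i).astype(np.uint8),cv2.RETR_CCOMP,cv2.CHAIN_APPROX_NONE)
for q,h in zip(cs,hi[0]):
    if cv2.contourArea(q)>60: print("ctr",h[3],cv2.contourArea(q),cv2.fitEllipse(q), cv2.approxPolyDP(q,3,True)[:,0].tolist() if h[3]<0 else "")
s=D["side"];m=br(s)
for y in range(226,272,3):
    x=np.nonzero(m[y,280:335])[0]+280
    if len(x):print(y,x.min(),x.max(),(x.min()+x.max())/2)
print(proj(s,[[.4872,.0754,z] for z in(.067,.085,.1,.12)]).round(1).tolist())
E
```

```text
t 23.67 p [489.8  75.9 173.6] yaw -87.6 q6 94 F [0.7 0.6 0.9] M [0.   0.   0.02] gap 64.6
wrist proj [[322.4, 238.9], [322.4, 251.1], [322.4, 268.6]]
brass [ 292  208   62   74 3228] [322.88444857 243.42688971]
ctr -1 3424.5 ((322.85272216796875, 245.36618041992188), (63.98442077636719, 69.0453109741211), 179.89669799804688) [[323, 208], [295, 224], [292, 237], [293, 266], [321, 281], [353, 265], [351, 224]]
ctr 0 324.0 ((322.6658020019531, 265.9893798828125), (19.8148250579834, 21.033924102783203), 92.21565246582031) 
232 303 309 306.0
235 301 311 306.0
238 300 312 306.0
241 300 312 306.0
244 298 314 306.0
247 296 318 307.0
250 295 318 306.5
253 294 318 306.0
256 294 318 306.0
259 295 316 305.5
262 296 315 305.5
265 298 314 306.0
[[305.9, 261.5], [305.8, 252.1], [305.6, 244.1], [305.4, 233.2]]
```

```bash
python3 - <<'E'
from h import *
print(order.finish_job())
E
```

```text
the job is handed in; nothing more can be done
None
```

The large brass hose tail is screwed into the manifold's port about an eighth of a turn past the bite, released, and standing upright. I handed the job in at about 24 s of the 72 s allowed, with the gripper open and clear above it.

- **First grip:** one pad touched first and the tail was gripped tilted by about 6°. I lowered the nose loosely into the port and righted it there. I pressed with up to about 14 N at one point, before the thread was engaged. Then I regripped it centred on the hexagon.
- **Thread and bite:** I started the thread with roughly a 5 N push, and it sank 1 mm per 20° as it should. The nose stopped sinking at tool yaw of about -35° to -41°. Turning then stiffened, reading 0.09, 0.18, 0.27 and 0.37 N m. I stopped at -87°, about 52° after first touch, or about 46° once the 6° of thread play is taken off.
- **Final checks:** the side camera puts the tail within about 1 px of the port's axis along its whole height. In the wrist view the hexagon flats line up with the jaw angle, so it turned with the gripper. The force reading after letting go was near zero.
- **Less certain:**
  - At rest the torque fell back to about -0.08 N m instead of staying above 0.1, so I placed the bite from the sinking and the torque while turning.
  - Raising the squeeze near the bite shifted the hand on the tail, which blurs the bite angle by about 5°.
  - The bore appeared about 2.6 px off its predicted row in the last wrist view.

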